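Press a case cover home with the bench bar clamp

TASK

The end cover of the power-supply case in the bench clamp still stands out from the case. Squeeze the clamp's trigger, stroke after stroke, until the jaw has pressed the cover fully home, gently enough not to crack the case; then press the clamp's release tab and keep it down until the jaw has sprung all the way back open, and leave the case lying on the clamp's bed. Do not touch the case or the moving jaw yourself, and leave the other things on the bench where they are.

Things in the scene. Friction and masses are not known exactly. Their poses are not given: they have to be found in the camera images.
- clamp: Bar clamp on a 345 x 110 mm plywood base. Origin: on the bench, on the bar's line, in the head. x runs along the bar from the head to the moving jaw, z up. Fixed jaw face at x = 60 mm, top 85 mm high. Two rails form the bed, top 40 mm high, that the case lies on. Head at most 68 mm high apart from handle, trigger and tab. The steel bar (18-32 mm high) comes out behind the head as it closes.
- trigger (a joint): Angle of the black trigger lever (rad): 0 at rest, 0.34 fully squeezed, to the handle (-x of the clamp). 12 mm thick, 24 mm wide, top 143 mm high; pivot at clamp x = 20 mm, 50 mm high. One full stroke draws the jaw in 16 mm; a ratchet with 8 mm steps holds the jaw while the trigger is let right back for the next stroke. Squeeze it against the handle between two fingers, or push it to it.
- trigger_front (a point): Point on the trigger's front face (turned away from the handle), 120 mm above the bench at rest, clamp x = 34.5 mm; moves with it. Pushed here, the return spring takes 4 N at rest, 6 N at full stroke; each N that the jaw meets adds 0.74 N, bar spring and ratchet about 5 N. So the cover goes home at about 15 N on the trigger; at about 23 N the case cracks.
- handle_top (a point): Centre of the top of the fixed black handle, 145 mm above the bench: upright, 14 mm thick (clamp x -22 to -8 mm), 26 mm wide. Over handle and trigger it measures 57 mm at 120 mm height at rest, 33 mm fully squeezed.
- bar (a joint): Travel of the bar with the moving jaw (m): 0 fully open, grows as the jaw closes, at most 0.075. A weak spring (2 to 4 N) pushes it open; when the release tab is held down with the trigger let go, it goes back to 0 in about 2 s.
- jaw: Moving jaw, grey with a black rubber face and a spring housing behind, 62 mm wide, top 85 mm high. It rides on the bar on a stiff spring: it gives 1 mm for each 5 N, up to 8 mm. (Origin: the clamp's origin when fully open; moves with the jaw.) Do not touch.
- pad_face (a point): Centre of the moving jaw's face, turned towards the case, 62 mm above the bench.
- case: Black plastic power-supply case, 100 mm long with the cover home, 60 mm wide, 38 mm high, about 0.35 kg, lying loose on the bed between the jaws. Origin: centre of its underside; x runs lengthwise towards the cover end (towards the moving jaw). It slides along the bed until it meets the fixed jaw. More than 22 N from the jaw cracks it.
- cover (a joint): How far the end cover stands out of the case (m): 0 is fully home (against its stop), 8 to 14 mm at the start. It slides stiffly, at about 6 N, and stays where it is left.
- cover_face (a point): Centre of the cover's outer face.
- release_tab (a joint): Travel of the release tab (m): 0 up, 0.008 fully pressed down; it lets the ratchet go only in the last 2 mm. Its spring takes 1 to 3 N; while the ratchet is under load it can take up to about 12 N. Safe to press against its stop.
- tab_top (a point): Centre of the top of the release tab, a flat steel plate 26 mm (clamp x) by 40 mm (clamp y) on the head behind the handle, 85 mm above the bench; 72 mm behind the clamp's origin; pressed straight down. It bobs a little as the ratchet clicks.
- screwdriver: Bystander: screwdriver. Leave it where it is.
- spool: Bystander: metal spool, 52 mm across and 34 mm high. Leave it where it is.
- spare_cover: Bystander: spare end cover, 60 x 38 mm plate. Leave it where it is.
- meter: Bystander: hand-held test meter. Leave it where it is.
- spray_can: Bystander: aluminium spray can, 160 mm high. Leave it where it is.
- brush: Bystander: brush with a handle. Leave it where it is.
There are look-alikes about, which are no part of the job. Leave any purple or turquoise look-alike of the case alone.

How it is judged:
By the outcome, as a careful person would: the job done as asked, in the order asked, and still so for the second after the job is handed in, with the robot touching nothing.
It also fails if it takes over 67 s, if anything falls off the work surface, if the arm or the gripper's body presses on something with over 40 N, if the wrist force passes 120 N, or if a joint passes its speed limit or range.

ROBOT

A 7-joint arm with a two-finger parallel gripper is mounted at the origin on the work surface. World frame = base frame: x ahead of the robot, y to its left, z up, the work surface at z = 0. Lengths are in m, angles in rad, forces in N, time in s.
With the tool pointing down it reaches from about 0.425 to 0.925 m from the base axis. Payload 6.8 kg.
Tool frame: the origin (TCP) lies on the front face of the gripper's body, between the roots of the fingers; the fingertips stand 73 mm ahead of it and the grasp point (between the pads) lies 54 mm ahead of it (tcp_to_tips is the distance from the TCP to the fingertips, in m); z points along the fingers, x is the direction in which the jaws open and shut, and the axes are right-handed (so a half turn about z gives the same grasp; the last joint's range is limited). The gripper opens to 85 mm and grips with 20 to 120 N. Pads are 22 mm wide; open, the fingers measure 114 mm over their backs; the gripper's body (76 mm by 85 mm) begins 54 mm behind the grasp point. The pads swing forward as they close: fully open they stand 13 mm farther back than shut.
Start: joints at [-1.306, 0.477, 0.022, 1.555, -0.011, 1.109, -0.083], TCP at [0.246, 0.629, 0.304] pointing down, gripper open.
Joint ranges: [-2.96, 2.96], [-0.34, 2.1], [-1.41, 1.46], [0.24, 2.44], [-1.37, 4.51], [0.17, 1.92], [-2.96, 2.96]. Speed limits (rad/s): [2.39, 2.39, 3.14, 3.14, 3.14, 3.14, 3.14].

INTERFACE

Orientations are given as a unit quaternion [w, x, y, z].
In Python, from station import get_obs, read_camera, hand_in, look_for, silhouettes, tcp_to_tips gives the robot as it stands. The module is installed in compiled form; this text tells all that it offers.
- The arm moves only by the tool apply_moves, never from a script. Its argument "moves" is a list of rows, each a list of 3 entries, a list of its own where there are three numbers: the shift along the tool's x, y, z in units of 25 mm (1.0 is 25 mm), then the turn, a rotation vector about the tool's x, y, z in units of 10 degrees (1.0 is 10 degrees), then the gripper's target within -1 to 1 (fully open at 1, half-way at 0, shut at -1). In form: [[[dx, dy, dz], [rx, ry, rz], jaw], ...]. A call has 1 to 20 rows; each row is the pose to reach, as a shift and turn from the pose commanded when the call began, along the tool's axes at that moment; what a row does not reach only later rows make up. A row lasts 1/8 s, in which the tool goes at most 62.5 mm and 10.7 degrees, less where a joint would pass 70% of its speed; a pose out of reach is approached as far as the arm can. A call with a gripper value outside its range is refused whole. The fingers move at their own pace and stop on an object; "force" is the grip in N (left out, the last holds). Time passes only in rows, so rows that repeat a pose let the fingers close. It gives the time, the measured TCP pose, the force and the opening at its end, in the units of the state.
- get_obs(): the state, without advancing time (a new reading comes with each control period).
- read_camera(name): name is "scene" or "top" or "wrist"; returns a dict with "color" (400x640x3 uint8, red, green, blue), "mtx" (3x3 intrinsics, pixels), "eye" and "rotation" of the camera in the world; the wrist camera has in their place "hand_eye" (4x4, takes a point from camera to tool coordinates, whose origin is the TCP and whose axes are the tool frame's). Camera axes: x right, y up, looking along -z (the intrinsics and any distortion apply to the point x, -y, -z); pixel columns grow to the right and rows downward; lengths in m; the calibration is good to about 2 mm. A picture is of the moment at which its call begins: read the wrist's pose just before it. There is no depth.
- hand_in(): hands the job in, once; it reports no verdict.
Trained networks look in the newest picture that a camera, given by its name, has taken for a name from the list of things; names that differ only in an ending like _2 or _b are one class to them, and where a whole thing is asked for, a point or a joint stands for the part that bears it (a point fixed in the world has none). Each returns a list of dicts, best first, with "conf" (0 to 1); they miss things now and then, are a little off and sometimes report something else, mostly with a low value. They report only what shows in the picture. A call takes as long as a camera call. They do not tell look-alikes from the thing itself.
- look_for(camera, query): "pixel" ([row, column] in pixels, amid what is visible of it).
- silhouettes(camera, query): "mask" (400x640 bool, what is visible of it) and "pixel" ([row, column] in pixels, amid what is visible of it).
The state is a dict: "t": time; "q": joint angles; "joint_vel": joint speeds; "joint_torque": joint torques, N m; "eef_pos": TCP position; "tool_rot": TCP orientation; "contact_force": force on the tool from outside, world axes, zero at the start; "torque": the same for the moment, N m; "gripper_width": opening from 0.0 (shut) to 1.0 (fully open).
Only numpy, scipy, OpenCV 4.12 (cv2) and the standard library are available. Lean on these libraries where they do the work, as an engineer would, in place of code of your own. Each camera call takes 0.05 s, during which the arm holds its last target.

## Working session

There is one attempt and no reset: what is moved stays moved. The work goes in short steps, Python scripts to look and compute and a tool call to move; the robot and the scene stay as the last step left them, time stands still between calls to the robot, and variables do not carry over. Pictures are saved under pics/ and viewed, and the job is handed in when it is done.

Besides the shell and the picture viewer there is one more tool, called as name(argument=value, ...), one argument or row to a line, values as JSON. apply_moves: Moves the arm, as the interface text tells. Its arguments: {"type":"object","properties":{"moves":{"type":"array"},"force":{"type":"number"}},"required":["moves"]}

```bash
mkdir -p pics; cat > h.py <<'E'
import numpy as np, cv2, json
from station import *
def cam(name):
    o=get_obs(); c=read_camera(name); c['obs']=o
    return c
def save(c,n): cv2.imwrite(f'pics/{n}.png',c['color'][:,:,::-1])
E
python3 - <<'E'
from h import *
o=get_obs(); print({k:np.round(v,3).tolist() for k,v in o.items()}, tcp_to_tips)
for n in ['scene','top','wrist']:
    c=cam(n); save(c,n+'0')
    print(n,{k:np.round(v,4).tolist() for k,v in c.items() if k not in('color','obs')})
    for q in ['clamp','trigger_front','handle_top','tab_top','pad_face','cover_face','case','trigger','jaw']:
        r=look_for(n,q); print(n,q,[(np.round(x['pixel']).tolist(),round(x['conf'],2)) for x in r[:4]])
E
```

```text
{'t': 0.0, 'q': [-1.306, 0.478, 0.022, 1.556, -0.011, 1.109, -0.083], 'joint_vel': [-0.001, -0.0, 0.001, 0.001, 0.001, -0.0, 0.0], 'joint_torque': [0.0, -59.645, 1.608, -28.119, 0.012, 0.009, 0.0], 'eef_pos': [0.246, 0.628, 0.303], 'tool_rot': [0.001, 0.826, 0.564, -0.001], 'contact_force': [-0.729, -0.446, 0.359], 'torque': [0.049, -0.007, -0.046], 'gripper_width': 0.999} 0.0726
scene {'mtx': [[406.4543, 0.0, 315.8346], [0.0, 406.4543, 202.7095], [0.0, 0.0, 1.0]], 'eye': [1.0526, -0.8967, 0.768], 'rotation': [0.8486, 0.4649, 0.1167, 0.2238]}
scene clamp [([234.0, 298.0], 0.89), ([193.0, 321.0], 0.48)]
scene trigger_front [([211.0, 296.0], 0.67), ([196.0, 316.0], 0.57), ([192.0, 318.0], 0.25)]
scene handle_top [([236.0, 295.0], 0.8), ([192.0, 320.0], 0.69)]
scene tab_top [([239.0, 278.0], 0.47)]
scene pad_face [([194.0, 320.0], 0.49)]
scene cover_face [([197.0, 310.0], 0.56), ([213.0, 379.0], 0.55), ([241.0, 336.0], 0.48)]
scene case [([207.0, 387.0], 0.9), ([212.0, 296.0], 0.45)]
scene trigger [([213.0, 296.0], 0.6), ([242.0, 280.0], 0.51)]
scene jaw [([193.0, 318.0], 0.66)]
top {'m
[... 278 characters left out ...]

top tab_top [([196.0, 402.0], 0.67)]
top pad_face [([218.0, 287.0], 0.68), ([210.0, 322.0], 0.34), ([167.0, 334.0], 0.34)]
top cover_face [([215.0, 304.0], 0.71), ([244.0, 251.0], 0.48)]
top case [([138.0, 249.0], 0.69), ([267.0, 245.0], 0.66), ([265.0, 468.0], 0.22)]
top trigger []
top jaw [([220.0, 287.0], 0.56)]
wrist {'mtx': [[292.8007, 0.0, 317.2314], [0.0, 292.8007, 198.8243], [0.0, 0.0, 1.0]], 'hand_eye': [[1.0, 0.0008, 0.0008, 0.0009], [0.001, -0.9575, -0.2884, -0.0733], [0.0005, 0.2884, -0.9575, -0.0699], [0.0, 0.0, 0.0, 1.0]]}
wrist clamp []
wrist trigger_front []
wrist handle_top []
wrist tab_top []
wrist pad_face []
wrist cover_face []
wrist case []
wrist trigger []
wrist jaw []
```

View pics/scene0.png

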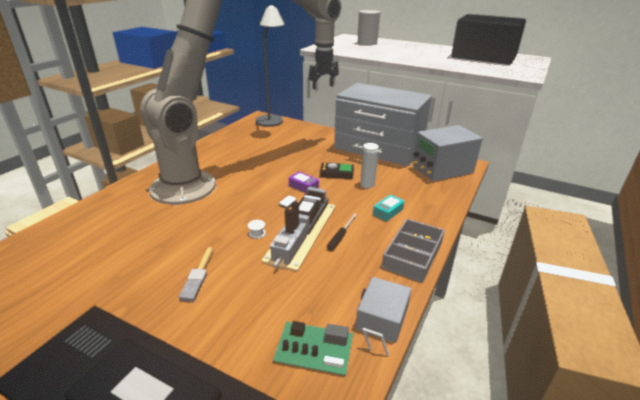

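View pics/top0.png

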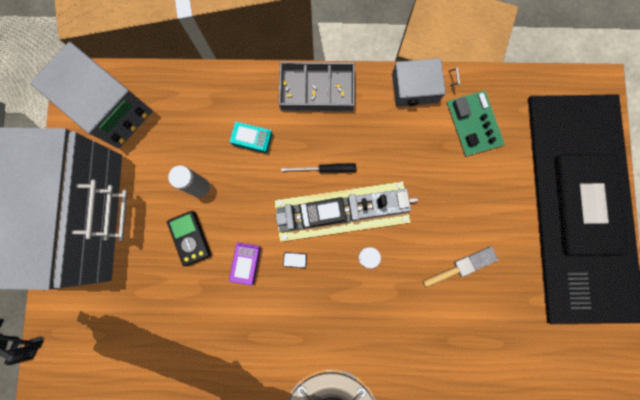

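```bash
cat >> h.py <<'E'
from scipy.spatial.transform import Rotation as R
def rot(q): q=np.asarray(q); return R.from_quat(np.r_[q[1:],q[0]]).as_matrix()
def pose(c):
    if 'eye' in c:
        r=np.asarray(c['rotation']); r=rot(r) if r.size==4 else r
        return r,np.asarray(c['eye'])
    o=c['obs']; T=rot(o['tool_rot']); H=np.asarray(c['hand_eye'])
    return T@H[:3,:3], T@H[:3,3]+np.asarray(o['eef_pos'])
def px2w(c,row,col,z):
    M=np.asarray(c['mtx']); r,e=pose(c)
    d=r@np.array([(col-M[0,2])/M[0,0],-(row-M[1,2])/M[1,1],-1])
    return e+d*(z-e[2])/d[2]
def w2px(c,p):
    M=np.asarray(c['mtx']); r,e=pose(c); v=r.T@(np.asarray(p)-e)
    return M[1,1]*(v[1]/v[2])+M[1,2], -M[0,0]*v[0]/v[2]+M[0,2]
E
python3 - <<'E'
from h import *
c=cam('top')
i=c['color'][170:250,265:425,::-1]; cv2.imwrite('pics/topz.png',cv2.resize(i,None,fx=5,fy=5,interpolation=cv2.INTER_CUBIC))
for n,rc,z in [('handle',(208,355),.145),('tab',(196,402),.085),('base BL',(213,276),0.01),('TL',(0,0),0)]: print(n,px2w(c,*rc,z))
for q in ['handle_top','tab_top','trigger','jaw','case','clamp']:
  for s in silhouettes('top',q)[:2]:
    m=s['mask']; ys,xs=np.nonzero(m); print(q,s['conf'],s['pixel'],m.sum(),xs.min(),xs.max(),ys.min(),ys.max())
    if q=='clamp': print(cv2.minAreaRect(np.c_[xs,ys].astype(np.float32)))
E
```

```text
handle [ 0.51743936 -0.04597092  0.145     ]
tab [ 0.55553477 -0.16594994  0.085     ]
base BL [0.51572144 0.15187339 0.01      ]
TL [1.12245464 0.97181382 0.        ]
handle_top 0.93 [208.9, 356.1] 4402 275 416 182 241
tab_top 0.45 [196.6, 403.1] 159 397 408 192 207
trigger 0.7 [218.3, 304.6] 165 298 308 204 227
trigger 0.46 [258.0, 292.0] 293 283 305 252 266
jaw 0.56 [217.8, 288.5] 335 276 295 204 229
case 0.93 [263.3, 244.3] 993 229 260 243 284
case 0.69 [255.0, 367.2] 345 359 379 248 268
clamp 0.56 [211.7, 357.9] 4370 275 416 183 241
((346.2995910644531, 210.73068237304688), (41.75590515136719, 141.32525634765625), 81.74057006835938)
```

View pics/topz.png

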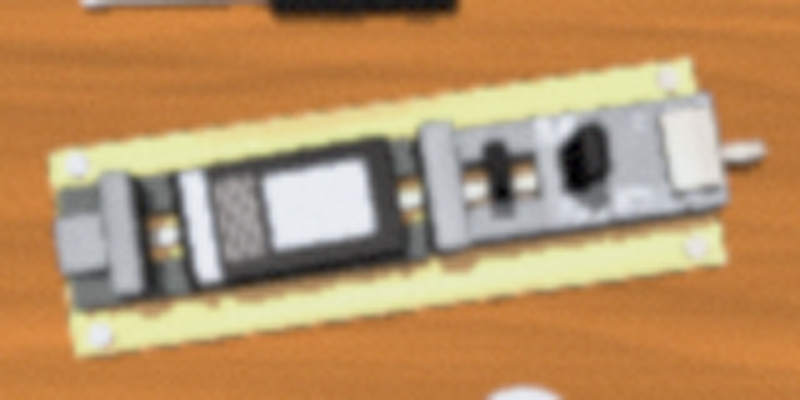

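```bash
python3 - <<'E'
from h import *
from scipy.optimize import least_squares
c=cam('top')
Z=lambda x,y:(170+y/5-.4,265+x/5-.4)
cor=[(50,157),(690,62),(723,262),(78,355)]
zb=.012
P=[px2w(c,*Z(*p),zb) for p in cor]; print(np.round(P,4))
print(np.linalg.norm(P[0]-P[1]),np.linalg.norm(P[1]-P[2]))
x=(P[0]+P[3]-P[1]-P[2]); yaw=np.arctan2(x[1],x[0]); print('yaw',yaw)
ctr=np.mean(P,0)
e=np.array([np.cos(yaw),np.sin(yaw)]); n=np.array([-e[1],e[0]])
for nm,p,z in [('handle',(588,150),.145),('handle2',(583,160),.145),('tab',(690,148),.085),('trig',(497,150),.143),('trig',(500,175),.143),('fj face',(428,190),.085),('fjR',(462,185),.085),('mj face',(140,230),.085),('mjback',(106,232),.085),('cov face',(182,228),.078)]:
    w=px2w(c,*Z(*p),z); d=w[:2]-ctr[:2]; print(nm,np.round(w,4),d@e,d@n)
E
```

```text
[[ 0.5473  0.1563  0.012 ]
 [ 0.6034 -0.1819  0.012 ]
 [ 0.4974 -0.198   0.012 ]
 [ 0.4434  0.1384  0.012 ]]
0.34287271734596014 0.10711861728192978
yaw 1.732495111540021
handle [ 0.538  -0.1087  0.145 ] -0.08869791008687479 -0.0008026337844442407
handle2 [ 0.5333 -0.1064  0.145 ] -0.08564604792616554 0.0034580908856471724
tab [ 0.5476 -0.1673  0.085 ] -0.14812411065459016 -0.0008941705010434081
trig [ 0.5376 -0.0669  0.143 ] -0.047356030548284016 -0.007153346062302964
trig [ 0.5259 -0.0683  0.143 ] -0.04686935063873449 0.004569669326653359
fj face [ 0.5248 -0.0388  0.085 ] -0.017600792446418854 0.0008993725872029804
fjR [ 0.5276 -0.0555  0.085 ] -0.034486304376624595 0.0008866064390530967
mj face [0.5029 0.1022 0.085 ] 0.12510195943952004 -0.00013937592942740403
mjback [0.5016 0.1189 0.085 ] 0.14175276746058682 -0.0015889435145252876
cov face [0.5048 0.082  0.078 ] 0.10484584210559664 0.0011961790738968
```

```bash
cat >> h.py <<'E'
E_=np.array([-.161,.987,0]);E_/=np.linalg.norm(E_); N_=np.array([-E_[1],E_[0],0]); O_=np.array([.5353,-.0968,0])
def cl(x,y,z): return O_+E_*x+N_*y+np.array([0,0,z])
def tocl(p): d=np.asarray(p)-O_; return np.array([d@E_,d@N_,d[2]])
def goal(x,y,z,Rg=None):
    o=get_obs(); T=rot(o['tool_rot']); p=np.asarray(o['eef_pos'])
    if Rg is None:
        ty=-E_; tz=np.array([0,0,-1.]); Rg=np.c_[np.cross(ty,tz),ty,tz]
    s=T.T@(cl(x,y,z)-p)/.025; r=R.from_matrix(T.T@Rg).as_rotvec(degrees=True)/10
    print('now',tocl(p),'shift',np.round(s,3),'rot',np.round(r,3))
E
python3 -c "
from h import *
goal(.065,0,.30)"
```

```text
now [0.76257831 0.16885959 0.30393073] shift [-20.569  20.028   0.156] rot [-0.    -0.     5.937]
```

apply_moves(
  moves=[
    [[-3.4,3.3,0],[0,0,1],-1],
    [[-6.8,6.6,0],[0,0,2],-1],
    [[-10.2,10,0],[0,0,3],-1],
    [[-13.6,13.3,0],[0,0,4],-1],
    [[-17,16.6,0],[0,0,5],-1],
    [[-20.57,20.03,0.16],[0,0,5.94],-1],
    [[-20.57,20.03,0.16],[0,0,5.94],-1],
    [[-20.57,20.03,0.16],[0,0,5.94],-1],
    [[-20.57,20.03,0.16],[0,0,5.94],-1],
    [[-20.57,20.03,0.16],[0,0,5.94],-1],
    [[-20.57,20.03,0.16],[0,0,5.94],-1],
    [[-20.57,20.03,0.16],[0,0,5.94],-1],
    [[-20.57,20.03,0.16],[0,0,5.94],-1],
    [[-20.57,20.03,0.16],[0,0,5.94],-1],
  ],
  force=60,
)

```text
t: 3.65
eef_pos: [0.5247, -0.0318, 0.2998]
tool_rot: [-0.0, 0.997, 0.081, -0.0]
contact_force: [-0.6, -0.6, 0.2]
gripper_width: -0.004
```

```bash
python3 - <<'E'
from h import *
goal(.065,0,.30)
for n in ['wrist','scene']:
    c=cam(n); save(c,n+'1')
    if n=='wrist':
        np.save('w1.npy',{'c':c},allow_pickle=True)
        for q in ['trigger_front','handle_top','tab_top','pad_face','cover_face','case','jaw']:
            r=look_for(n,q); print(q,[(np.round(x['pixel'],1).tolist(),round(x['conf'],2)) for x in r[:3]])
        for nm,p in dict(tf=(.0345,0,.12),ht=(-.015,0,.145),tab=(-.072,0,.085),fj=(.06,0,.085)).items(): print(nm,w2px(c,cl(*p)))
E
```

```text
now [6.58970332e-02 2.16323283e-05 2.99771562e-01] shift [ 0.001  0.036 -0.009] rot [-0.004  0.002  0.002]
trigger_front [([225.9, 320.2], 0.76)]
handle_top [([119.6, 351.0], 0.88), ([69.8, 316.8], 0.48), ([223.5, 321.5], 0.39)]
tab_top []
pad_face [([30.2, 320.5], 0.76)]
cover_face [([8.6, 529.6], 0.77), ([70.2, 315.8], 0.57)]
case [([7.2, 532.7], 0.75), ([116.5, 316.9], 0.7)]
jaw [([21.9, 316.6], 0.83)]
tf (np.float64(230.33607202942383), np.float64(316.85341842802734))
ht (np.float64(293.0400034833076), np.float64(316.85688567671787))
tab (np.float64(304.9000837664436), np.float64(317.00389477901956))
fj (np.float64(193.37910802049922), np.float64(316.8925294418326))
```

View pics/wrist1.png

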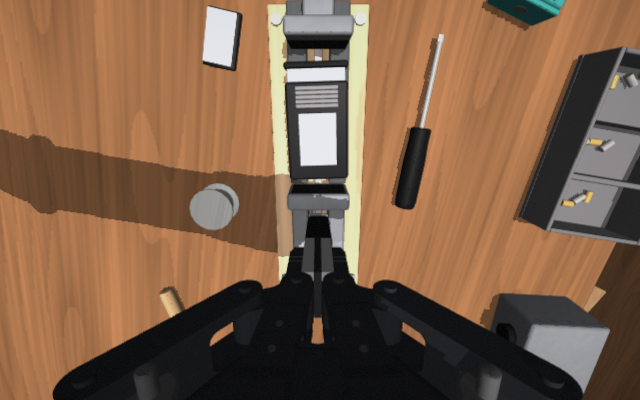

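apply_moves(
  moves=[
    [[0,0,2],[0,0,0],-1],
    [[0,0,4],[0,0,0],-1],
    [[0,0,4.4],[0,0,0],-1],
    [[0,0.2,4.4],[0,0,0],-1],
    [[0,0.4,4.4],[0,0,0],-1],
    [[0,0.4,4.4],[0,0,0],-1],
    [[0,0.4,4.4],[0,0,0],-1],
  ],
)

```text
t: 4.97
eef_pos: [0.5269, -0.0425, 0.1908]
tool_rot: [-0.0, 0.997, 0.08, 0.001]
contact_force: [-0.8, -1.0, 0.6]
gripper_width: 0.001
```

```bash
cat >> h.py <<'E'
def st():
    o=get_obs(); f=np.asarray(o['contact_force']); print('t',round(o['t'],2),'cl',np.round(tocl(o['eef_pos'])*1000,1),'F cl',np.round([f@E_,f@N_,f[2]],2))
def strip(c):  return c['color']
E
python3 - <<'E'
from h import *
st()
for n in ['wrist','scene','top']:
    c=cam(n); save(c,n+'2')
    if n!='wrist':
        r,cc=w2px(c,cl(.05,0,.1)); r,cc=int(r),int(cc)
        cv2.imwrite(f'pics/{n}2z.png',cv2.resize(c['color'][r-45:r+45,cc-60:cc+60,::-1],None,fx=6,fy=6,interpolation=cv2.INTER_CUBIC))
E
```

```text
t 4.97 cl [ 54.9  -0.5 190.8] F cl [-0.88  0.99  0.6 ]
```

View pics/scene2z.png

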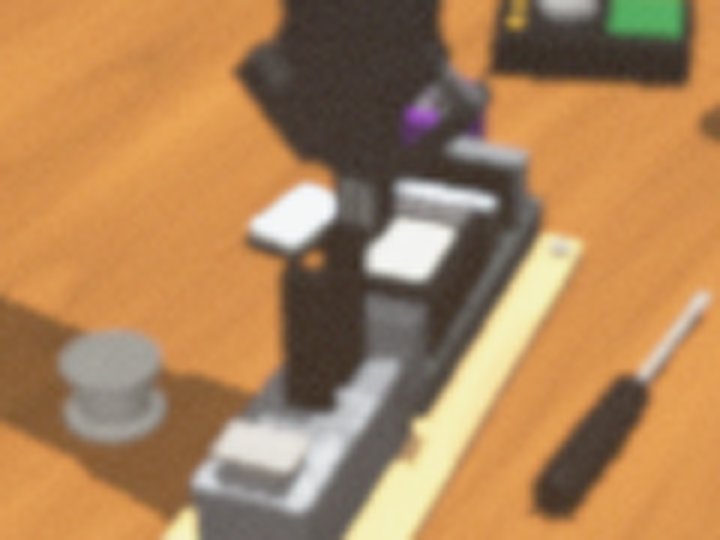

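View pics/wrist2.png

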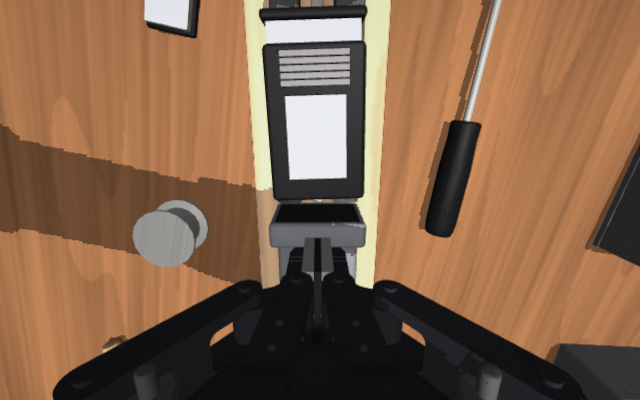

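apply_moves(
  moves=[
    [[0,0.2,0],[0,0,0],-1],
    [[0,0.4,0],[0,0,0],-1],
    [[0,0.5,0],[0,0,0],-1],
    [[0,0.5,0],[0,0,0],-1],
  ],
)

```text
t: 5.62
eef_pos: [0.5285, -0.0543, 0.19]
tool_rot: [-0.001, 0.997, 0.081, -0.0]
contact_force: [-0.6, 4.4, 3.2]
gripper_width: -0.005
```

```bash
python3 -c "
from h import *
st()"
```

```text
t 5.62 cl [ 43.1  -0.2 190. ] F cl [ 4.42 -0.15  3.2 ]
```

apply_moves(
  moves=[
    [[0,0.15,0],[0,0,0],-1],
    [[0,0.3,0],[0,0,0],-1],
    [[0,0.45,0],[0,0,0],-1],
    [[0,0.6,0],[0,0,0],-1],
    [[0,0.75,0],[0,0,0],-1],
    [[0,0.75,0],[0,0,0],-1],
  ],
)

```text
t: 6.38
eef_pos: [0.5316, -0.0719, 0.19]
tool_rot: [-0.001, 0.997, 0.081, -0.0]
contact_force: [-1.4, 6.7, 5.6]
gripper_width: 0.002
```

```bash
python3 -c "
from h import *
st(); c=cam('wrist'); save(c,'wrist3')"
```

```text
t 6.38 cl [ 25.2  -0.4 190. ] F cl [6.84 0.35 5.63]
```

View pics/wrist3.png

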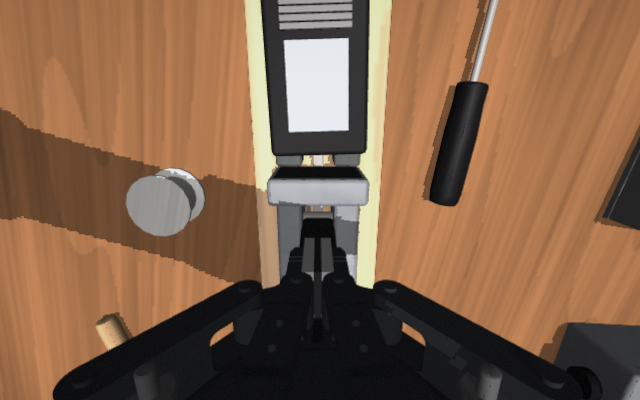

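apply_moves(
  moves=[
    [[0,0.08,0],[0,0,0],-1],
    [[0,0.16,0],[0,0,0],-1],
    [[0,0.16,0],[0,0,0],-1],
  ],
)

```text
t: 6.8
eef_pos: [0.5322, -0.0753, 0.1898]
tool_rot: [-0.001, 0.997, 0.081, -0.0]
contact_force: [-1.3, 7.9, 3.4]
gripper_width: 0.001
```

```bash
python3 -c "
from h import *
st(); c=cam('top'); save(c,'top3')
i=c['color'][170:250,265:425,::-1]; cv2.imwrite('pics/topz3.png',cv2.resize(i,None,fx=5,fy=5,interpolation=cv2.INTER_CUBIC))"
```

```text
t 6.8 cl [ 21.7  -0.4 189.8] F cl [ 7.96 -0.01  3.41]
```

View pics/topz3.png

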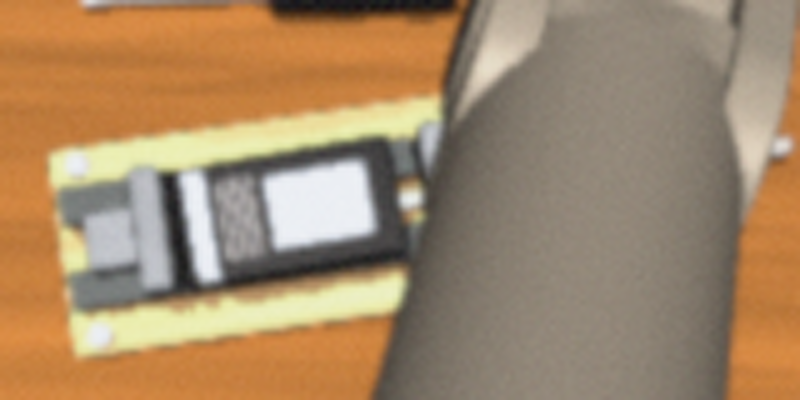

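apply_moves(
  moves=[
    [[0,0.08,0],[0,0,0],-1],
    [[0,0.14,0],[0,0,0],-1],
    [[0,0.14,0],[0,0,0],-1],
  ],
)

```text
t: 7.22
eef_pos: [0.5326, -0.0778, 0.1896]
tool_rot: [-0.002, 0.997, 0.082, -0.001]
contact_force: [-1.5, 10.1, 2.7]
gripper_width: -0.002
```

```bash
python3 -c "
from h import *
st()"
```

```text
t 7.22 cl [ 19.2  -0.4 189.6] F cl [10.23 -0.15  2.69]
```

apply_moves(
  moves=[
    [[0,0.08,0],[0,0,0],-1],
    [[0,0.08,0],[0,0,0],-1],
  ],
)

```text
t: 7.48
eef_pos: [0.5327, -0.0782, 0.1895]
tool_rot: [-0.003, 0.997, 0.082, -0.001]
contact_force: [-2.0, 15.1, 4.6]
gripper_width: 0.002
```

```bash
python3 -c "
from h import *
st(); c=cam('top'); save(c,'top4')
i=c['color'][170:250,265:425,::-1]; cv2.imwrite('pics/topz4.png',cv2.resize(i,None,fx=5,fy=5,interpolation=cv2.INTER_CUBIC))"
```

```text
t 7.47 cl [ 18.8  -0.5 189.5] F cl [15.24 -0.44  4.59]
```

View pics/topz4.png

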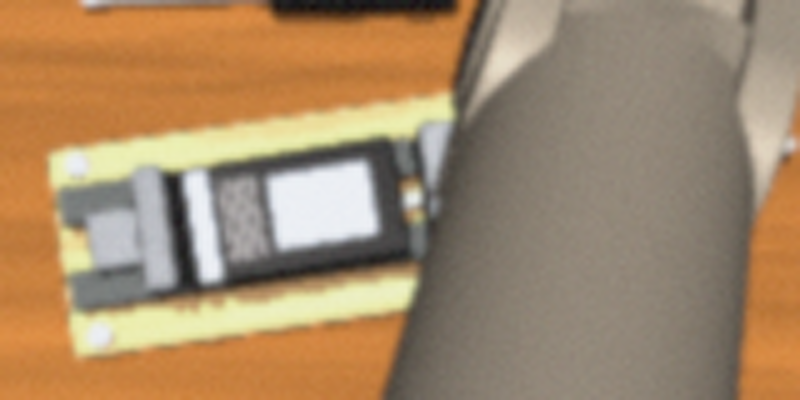

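apply_moves(
  moves=[
    [[0,-0.4,0],[0,0,0],-1],
    [[0,-0.8,0],[0,0,0],-1],
    [[0,-1.2,0],[0,0,0],-1],
    [[0,-1.5,0],[0,0,0],-1],
    [[0,-1.5,0],[0,0,0],-1],
  ],
)

```text
t: 8.15
eef_pos: [0.527, -0.0456, 0.1899]
tool_rot: [0.0, 0.997, 0.081, 0.0]
contact_force: [-0.5, 0.1, 0.2]
gripper_width: -0.0
```

```bash
python3 -c "
from h import *
st(); c=cam('top'); save(c,'top5')
i=c['color'][170:250,265:425,::-1]; cv2.imwrite('pics/topz5.png',cv2.resize(i,None,fx=5,fy=5,interpolation=cv2.INTER_CUBIC))
c=cam('wrist'); save(c,'wrist5')"
```

```text
t 8.15 cl [ 51.9  -0.  189.9] F cl [0.18 0.44 0.19]
```

View pics/topz5.png

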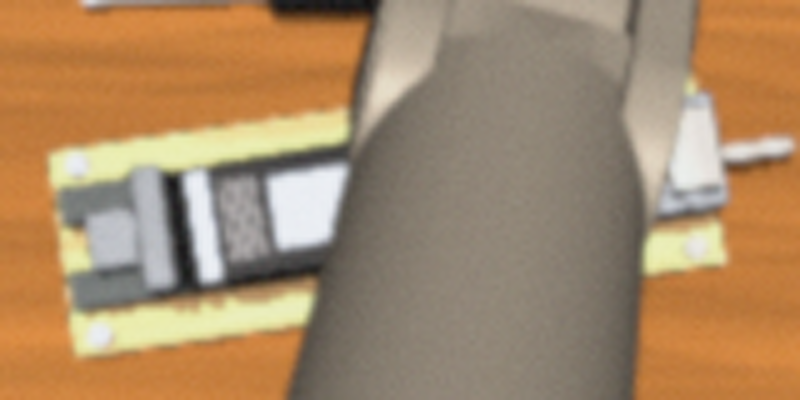

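View pics/wrist5.png

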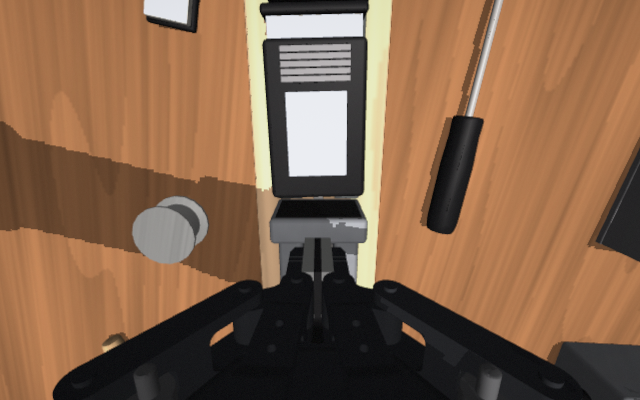

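apply_moves(
  moves=[
    [[0,0.25,0],[0,0,0],-1],
    [[0,0.4,0],[0,0,0],-1],
    [[0,0.55,0],[0,0,0],-1],
    [[0,0.7,0],[0,0,0],-1],
    [[0,0.85,0],[0,0,0],-1],
    [[0,0.85,0],[0,0,0],-1],
  ],
)

```text
t: 9.0
eef_pos: [0.5306, -0.0655, 0.1903]
tool_rot: [-0.001, 0.997, 0.081, -0.0]
contact_force: [-1.3, 5.6, 6.3]
gripper_width: -0.003
```

```bash
cat >> h.py <<'E'
def look(k):
    st(); c=cam('top')
    i=c['color'][180:240,270:390,::-1]; cv2.imwrite(f'pics/topz{k}.png',cv2.resize(i,None,fx=6.5,fy=6.5,interpolation=cv2.INTER_CUBIC))
E
python3 -c "
from h import *
look(6)"
```

```text
t 9.0 cl [ 31.7  -0.4 190.3] F cl [5.75 0.37 6.33]
```

View pics/topz6.png

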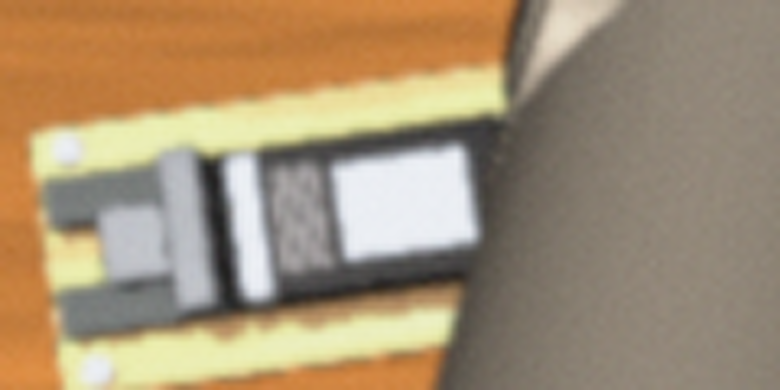

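apply_moves(
  moves=[
    [[0,0.12,0],[0,0,0],-1],
    [[0,0.24,0],[0,0,0],-1],
    [[0,0.36,0],[0,0,0],-1],
    [[0,0.36,0],[0,0,0],-1],
  ],
)

```text
t: 9.55
eef_pos: [0.5319, -0.0734, 0.1901]
tool_rot: [-0.002, 0.997, 0.081, -0.0]
contact_force: [-1.9, 9.5, 5.8]
gripper_width: -0.002
```

```bash
python3 -c "
from h import *
look(7)"
```

```text
t 9.55 cl [ 23.6  -0.5 190.1] F cl [9.68 0.33 5.77]
```

View pics/topz7.png

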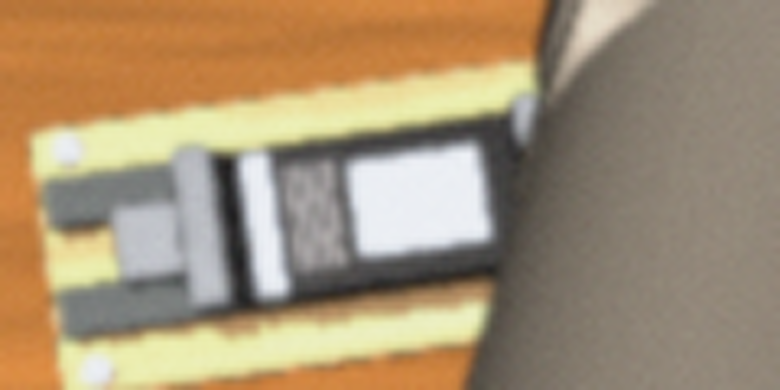

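apply_moves(
  moves=[
    [[0,0.08,0],[0,0,0],-1],
    [[0,0.16,0],[0,0,0],-1],
    [[0,0.16,0],[0,0,0],-1],
  ],
)

```text
t: 9.98
eef_pos: [0.5324, -0.0765, 0.1899]
tool_rot: [-0.002, 0.997, 0.082, -0.001]
contact_force: [-1.9, 10.9, 3.9]
gripper_width: -0.001
```

```bash
python3 -c "
from h import *
look(8)"
```

```text
t 9.97 cl [ 20.5  -0.4 189.9] F cl [11.05  0.12  3.89]
```

View pics/topz8.png

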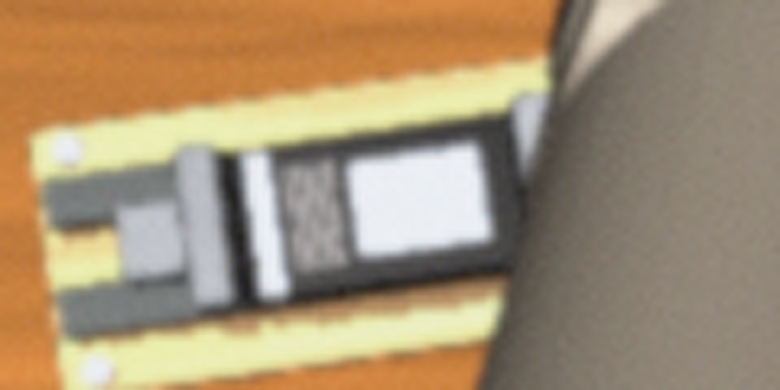

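apply_moves(
  moves=[
    [[0,0.1,0],[0,0,0],-1],
    [[0,0.18,0],[0,0,0],-1],
    [[0,0.18,0],[0,0,0],-1],
  ],
)

```text
t: 10.4
eef_pos: [0.5329, -0.0785, 0.1897]
tool_rot: [-0.004, 0.997, 0.083, -0.001]
contact_force: [-4.6, 17.2, 6.9]
gripper_width: -0.0
```

```bash
python3 -c "
from h import *
st()"
```

```text
t 10.4 cl [ 18.5  -0.5 189.7] F cl [17.74  1.73  6.92]
```

apply_moves(
  moves=[
    [[0,-0.4,0],[0,0,0],-1],
    [[0,-0.8,0],[0,0,0],-1],
    [[0,-1.2,0],[0,0,0],-1],
    [[0,-1.5,0],[0,0,0],-1],
    [[0,-1.5,0],[0,0,0],-1],
  ],
)

```text
t: 11.02
eef_pos: [0.5271, -0.0469, 0.1898]
tool_rot: [0.0, 0.997, 0.081, -0.0]
contact_force: [-0.2, -0.2, 0.2]
gripper_width: 0.004
```

```bash
python3 -c "
from h import *
look(9); c=cam('wrist'); save(c,'wrist9')"
```

```text
t 11.03 cl [ 50.6   0.  189.8] F cl [-0.15  0.28  0.19]
```

View pics/topz9.png

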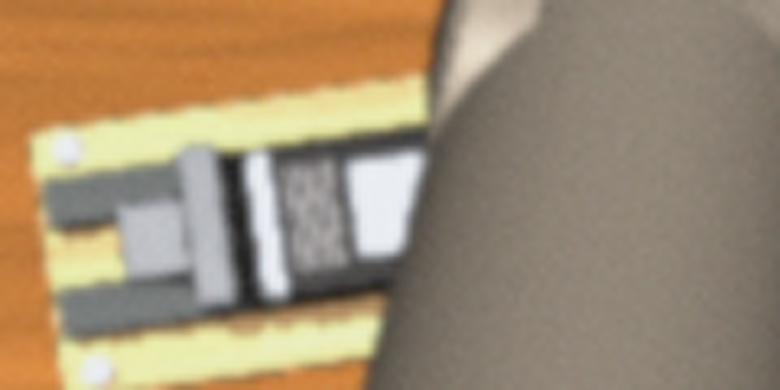

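View pics/wrist9.png

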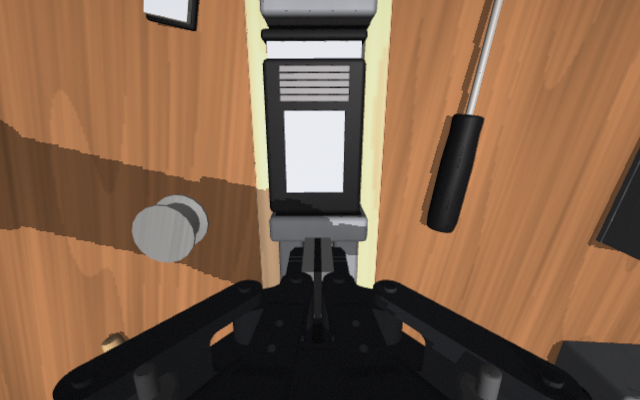

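apply_moves(
  moves=[
    [[0,0.2,0],[0,0,0],-1],
    [[0,0.35,0],[0,0,0],-1],
    [[0,0.5,0],[0,0,0],-1],
    [[0,0.6,0],[0,0,0],-1],
    [[0,0.6,0],[0,0,0],-1],
  ],
)

```text
t: 11.75
eef_pos: [0.5296, -0.0596, 0.1903]
tool_rot: [-0.002, 0.997, 0.081, -0.0]
contact_force: [-3.5, 9.1, 7.2]
gripper_width: 0.003
```

```bash
python3 -c "
from h import *
look(10); c=cam('wrist'); save(c,'wrist10')"
```

```text
t 11.75 cl [ 37.6  -0.4 190.3] F cl [9.51 2.05 7.16]
```

View pics/wrist10.png

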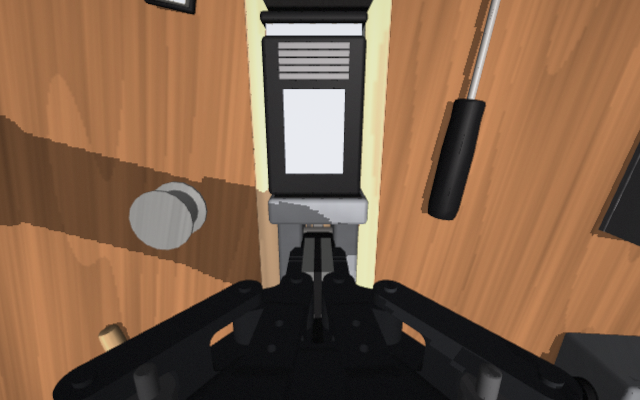

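apply_moves(
  moves=[
    [[0,0.08,0],[0,0,0],-1],
    [[0,0.16,0],[0,0,0],-1],
    [[0,0.16,0],[0,0,0],-1],
  ],
)

```text
t: 12.22
eef_pos: [0.5302, -0.0628, 0.1903]
tool_rot: [-0.002, 0.997, 0.082, -0.0]
contact_force: [-4.5, 11.3, 9.2]
gripper_width: -0.003
```

```bash
python3 -c "
from h import *
look(11); c=cam('wrist'); save(c,'wrist11')
cv2.imwrite('pics/w11z.png',cv2.resize(c['color'][:80,240:400,::-1],None,fx=5,fy=5))"
```

```text
t 12.22 cl [ 34.4  -0.5 190.3] F cl [11.85  2.62  9.24]
```

View pics/w11z.png

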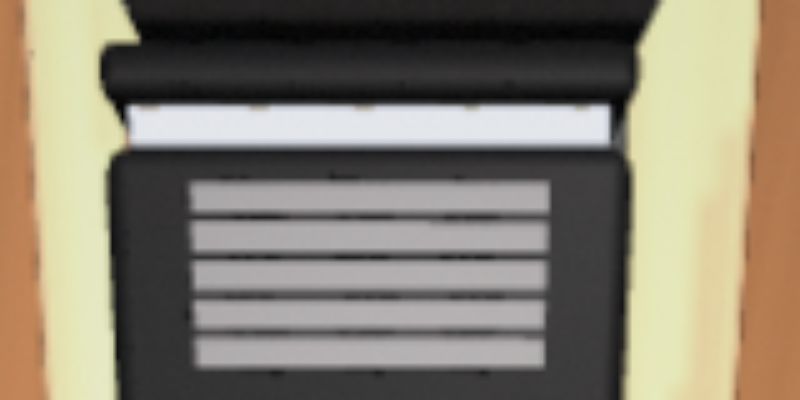

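View pics/topz11.png

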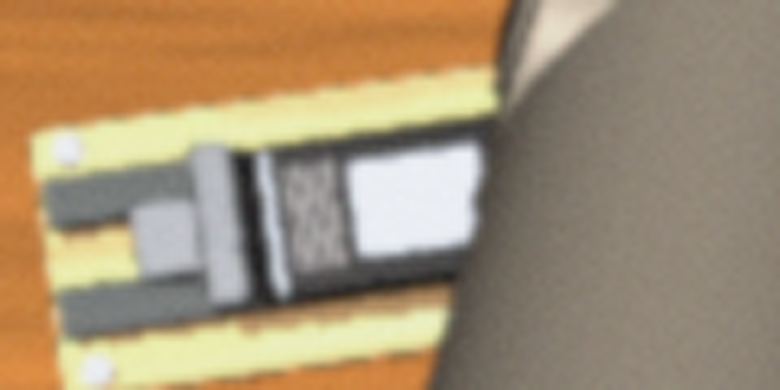

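apply_moves(
  moves=[
    [[0,0.08,0],[0,0,0],-1],
    [[0,0.16,0],[0,0,0],-1],
    [[0,0.16,0],[0,0,0],-1],
  ],
)

```text
t: 12.7
eef_pos: [0.5309, -0.0668, 0.1904]
tool_rot: [-0.002, 0.997, 0.082, -0.0]
contact_force: [-3.8, 11.5, 9.1]
gripper_width: -0.001
```

```bash
python3 -c "
from h import *
look(12); c=cam('wrist'); save(c,'wrist12')
cv2.imwrite('pics/w12z.png',cv2.resize(c['color'][:80,240:400,::-1],None,fx=5,fy=5))"
```

```text
t 12.7 cl [ 30.3  -0.5 190.4] F cl [11.94  1.89  9.09]
```

View pics/w12z.png

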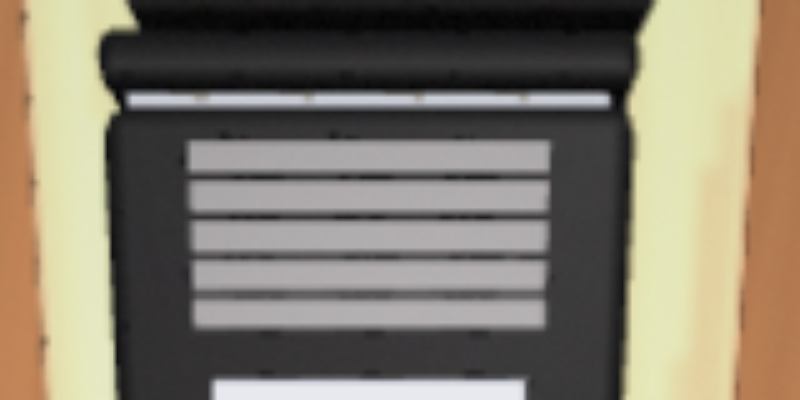

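apply_moves(
  moves=[
    [[0,0.06,0],[0,0,0],-1],
    [[0,0.1,0],[0,0,0],-1],
    [[0,0.1,0],[0,0,0],-1],
  ],
)

```text
t: 13.18
eef_pos: [0.5313, -0.069, 0.1904]
tool_rot: [-0.003, 0.997, 0.082, -0.001]
contact_force: [-4.3, 12.0, 9.5]
gripper_width: 0.003
```

```bash
python3 -c "
from h import *
look(13); c=cam('wrist'); save(c,'wrist13')
cv2.imwrite('pics/w13z.png',cv2.resize(c['color'][:60,240:400,::-1],None,fx=5,fy=5))"
```

```text
t 13.18 cl [ 28.1  -0.5 190.4] F cl [12.48  2.3   9.46]
```

View pics/w13z.png

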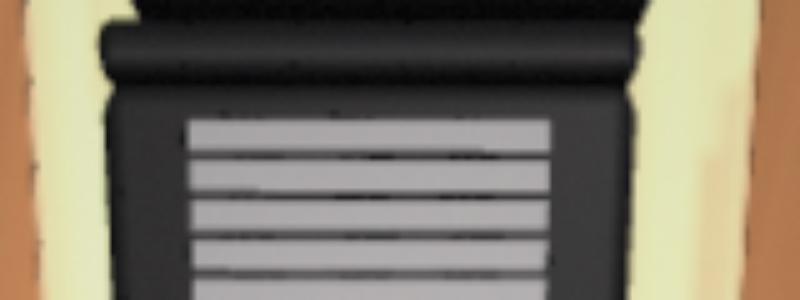

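apply_moves(
  moves=[
    [[0,0.05,0],[0,0,0],-1],
    [[0,0.05,0],[0,0,0],-1],
    [[0,0.05,0],[0,0,0],-1],
  ],
)

```text
t: 13.65
eef_pos: [0.5314, -0.0697, 0.1904]
tool_rot: [-0.003, 0.997, 0.082, -0.001]
contact_force: [-3.8, 13.2, 10.9]
gripper_width: 0.001
```

```bash
python3 -c "
from h import *
st(); c=cam('wrist'); save(c,'wrist14')
cv2.imwrite('pics/w14z.png',cv2.resize(c['color'][:60,240:400,::-1],None,fx=5,fy=5))"
```

```text
t 13.65 cl [ 27.4  -0.5 190.4] F cl [13.67  1.64 10.88]
```

View pics/w14z.png

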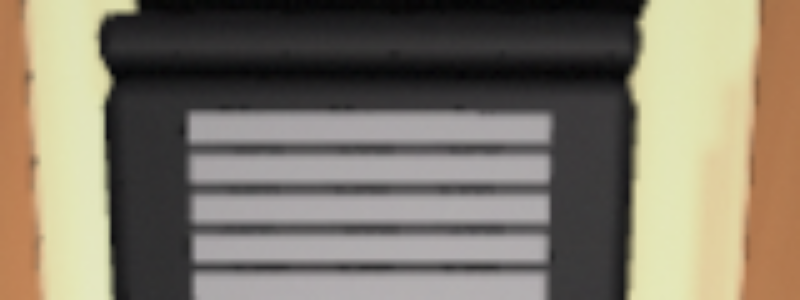

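apply_moves(
  moves=[
    [[0,0.05,0],[0,0,0],-1],
    [[0,0.05,0],[0,0,0],-1],
    [[0,0.05,0],[0,0,0],-1],
  ],
)

```text
t: 14.08
eef_pos: [0.5316, -0.0704, 0.1903]
tool_rot: [-0.003, 0.997, 0.082, -0.001]
contact_force: [-5.4, 14.2, 10.9]
gripper_width: -0.001
```

```bash
python3 -c "
from h import *
st(); c=cam('wrist'); save(c,'wrist15')
cv2.imwrite('pics/w15z.png',cv2.resize(c['color'][:60,240:400,::-1],None,fx=5,fy=5))"
```

```text
t 14.07 cl [ 26.7  -0.6 190.3] F cl [14.88  3.02 10.89]
```

View pics/w15z.png

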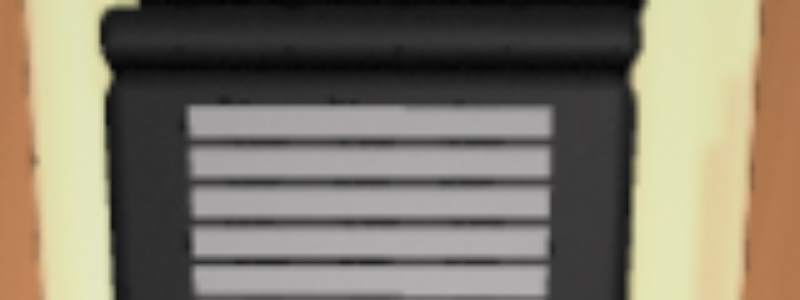

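apply_moves(
  moves=[
    [[0,0.05,0],[0,0,0],-1],
    [[0,0.05,0],[0,0,0],-1],
    [[0,0.05,0],[0,0,0],-1],
  ],
)

```text
t: 14.5
eef_pos: [0.5317, -0.0711, 0.1903]
tool_rot: [-0.004, 0.997, 0.082, -0.001]
contact_force: [-5.2, 15.4, 12.2]
gripper_width: -0.005
```

```bash
python3 -c "
from h import *
st()"
```

```text
t 14.5 cl [ 25.9  -0.6 190.3] F cl [16.08  2.68 12.22]
```

apply_moves(
  moves=[
    [[0,-0.4,0],[0,0,0],-1],
    [[0,-0.8,0],[0,0,0],-1],
    [[0,-1.2,0],[0,0,0],-1],
    [[0,-1.3,-1],[0,0,0],-1],
    [[0,-1.0,-2.8],[0,0,0],-1],
    [[0,1,-2.8],[0,0,0],-1],
    [[0,3,-2.8],[0,0,0],-1],
    [[0,3.6,-2.8],[0,0,0],-1],
    [[0,3.6,-2.8],[0,0,0],-1],
    [[0,3.6,-2.8],[0,0,0],-1],
  ],
)

```text
t: 15.75
eef_pos: [0.5463, -0.163, 0.2595]
tool_rot: [-0.001, 0.997, 0.081, -0.0]
contact_force: [1.1, -1.6, 0.1]
gripper_width: -0.001
```

```bash
python3 - <<'E'
from h import *
goal(-.075,0,.178); st()
c=cam('wrist'); save(c,'wrist16')
for q in ['handle_top','tab_top']: print(q,look_for('wrist',q)[:2])
print(w2px(c,cl(-.072,0,.085)),w2px(c,cl(-.015,0,.145)))
for q in ['tab_top']:
  for s in silhouettes('wrist',q)[:2]:
    ys,xs=np.nonzero(s['mask']); print(s['conf'],xs.min(),xs.max(),ys.min(),ys.max())
c=cam('top');save(c,'top16')
E
```

```text
now [-6.71398210e-02 -2.37230533e-04  2.59481906e-01] shift [-0.008  0.318  3.259] rot [-0.006  0.004  0.007]
t 15.75 cl [-6.710e+01 -2.000e-01  2.595e+02] F cl [-1.75 -0.84  0.06]
handle_top [{'pixel': [119.0, 320.2], 'conf': 0.79}]
tab_top [{'pixel': [203.0, 318.3], 'conf': 0.79}, {'pixel': [118.5, 318.6], 'conf': 0.57}]
(np.float64(204.7399828708564), np.float64(316.5715136681091)) (np.float64(147.399783632614), np.float64(316.23900941774593))
0.86 296 340 106 218
```

View pics/wrist16.png

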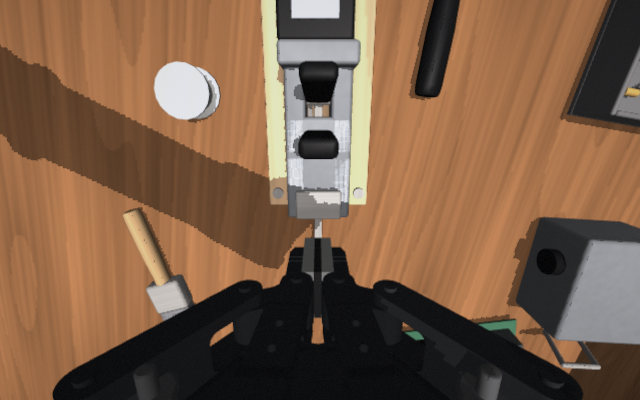

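View pics/top16.png

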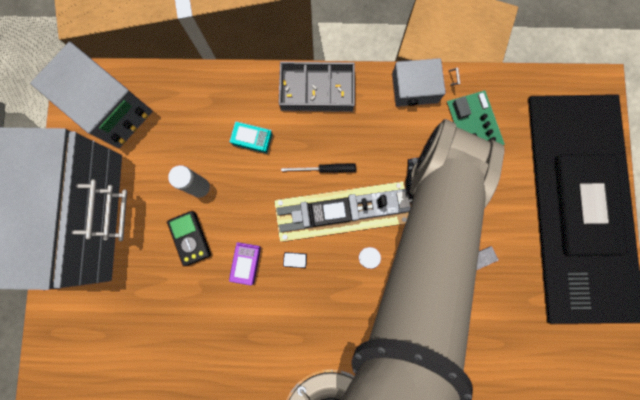

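apply_moves(
  moves=[
    [[0,0.27,1.5],[0,0,0],-1],
    [[0,0.27,3],[0,0,0],-1],
    [[0,0.27,3.6],[0,0,0],-1],
    [[0,0.27,3.9],[0,0,0],-1],
    [[0,0.27,4.1],[0,0,0],-1],
    [[0,0.27,4.3],[0,0,0],-1],
    [[0,0.27,4.45],[0,0,0],-1],
    [[0,0.27,4.55],[0,0,0],-1],
    [[0,0.27,4.55],[0,0,0],-1],
  ],
)

```text
t: 17.12
eef_pos: [0.5484, -0.172, 0.1489]
tool_rot: [-0.0, 0.997, 0.08, 0.001]
contact_force: [-6.4, 2.2, 24.2]
gripper_width: -0.0
```

```bash
python3 - <<'E'
from h import *
st(); look(17); c=cam('wrist'); save(c,'wrist17')
E
```

```text
t 17.12 cl [-76.3  -0.8 148.9] F cl [ 3.2   5.91 24.19]
t 17.12 cl [-76.3  -0.8 148.9] F cl [ 3.2   5.91 24.19]
```

View pics/topz17.png

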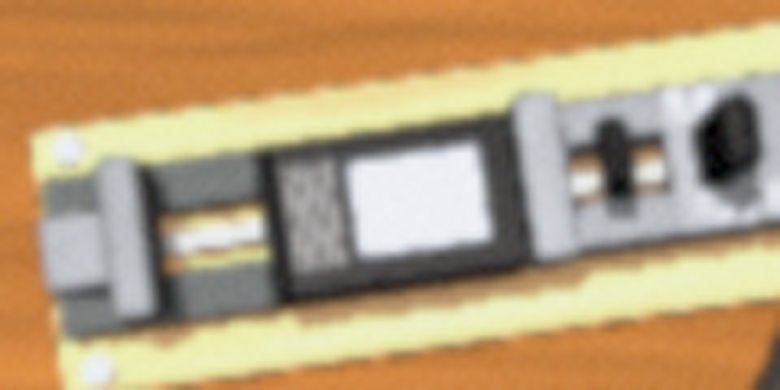

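View pics/wrist17.png

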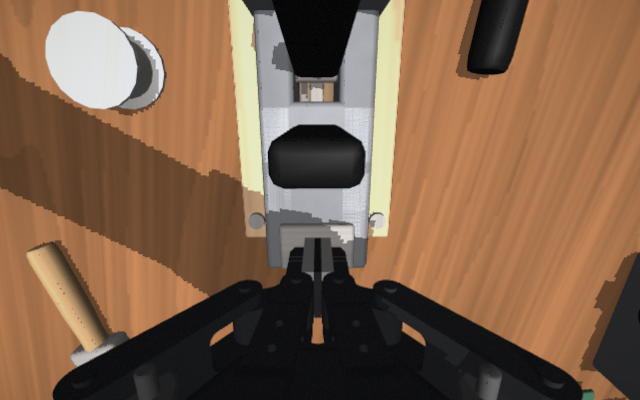

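apply_moves(
  moves=[
    [[0,0,-0.05],[0,0,0],-1],
    [[0,0,-0.05],[0,0,0],-1],
    [[0,0,-0.05],[0,0,0],-1],
    [[0,0,-0.05],[0,0,0],-1],
    [[0,0,-0.05],[0,0,0],-1],
    [[0,0,-0.05],[0,0,0],-1],
    [[0,0,-0.05],[0,0,0],-1],
    [[0,0,-0.05],[0,0,0],-1],
    [[0,0,-0.05],[0,0,0],-1],
    [[0,0,-0.05],[0,0,0],-1],
    [[0,0,-0.05],[0,0,0],-1],
    [[0,0,-0.05],[0,0,0],-1],
    [[0,0,-0.05],[0,0,0],-1],
    [[0,0,-0.05],[0,0,0],-1],
    [[0,0,-0.05],[0,0,0],-1],
    [[0,0,-0.05],[0,0,0],-1],
    [[0,0,-0.05],[0,0,0],-1],
    [[0,0,-0.05],[0,0,0],-1],
    [[0,0,-0.05],[0,0,0],-1],
    [[0,0,-0.05],[0,0,0],-1],
  ],
)

```text
t: 19.73
eef_pos: [0.5483, -0.1718, 0.1493]
tool_rot: [-0.0, 0.997, 0.08, 0.001]
contact_force: [-3.8, 1.2, 15.6]
gripper_width: -0.0
```

```bash
python3 - <<'E'
from h import *
look(18)
E
```

```text
t 19.73 cl [-76.1  -0.7 149.3] F cl [ 1.8   3.57 15.61]
```

View pics/topz18.png

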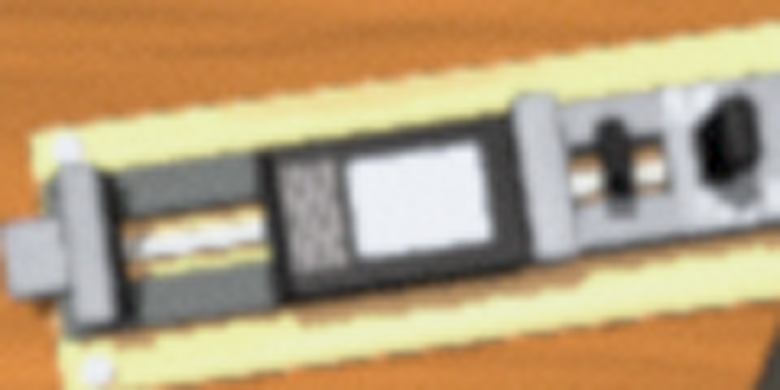

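apply_moves(
  moves=[
    [[0,0,0],[0,0,0],-1],
    [[0,0,0],[0,0,0],-1],
    [[0,0,0],[0,0,0],-1],
    [[0,0,0],[0,0,0],-1],
    [[0,0,0],[0,0,0],-1],
    [[0,0,0],[0,0,0],-1],
    [[0,0,0],[0,0,0],-1],
    [[0,0,0],[0,0,0],-1],
    [[0,0,0],[0,0,0],-1],
    [[0,0,0],[0,0,0],-1],
    [[0,0,0],[0,0,0],-1],
    [[0,0,0],[0,0,0],-1],
  ],
)

```text
t: 21.28
eef_pos: [0.5483, -0.1718, 0.1493]
tool_rot: [-0.0, 0.997, 0.08, 0.001]
contact_force: [-3.9, 1.0, 14.9]
gripper_width: 0.003
```

```bash
python3 - <<'E'
from h import *
look(19)
a=cv2.imread('pics/topz18.png').astype(int);b=cv2.imread('pics/topz19.png').astype(int)
d=abs(a-b).max(2); print(d[:,:160].mean(),d[:,160:].mean(),d[:,:160].max())
E
```

```text
t 21.27 cl [-76.1  -0.8 149.3] F cl [ 1.64  3.65 14.88]
2.362628205128205 2.3153722084367248 10
```

View pics/topz19.png

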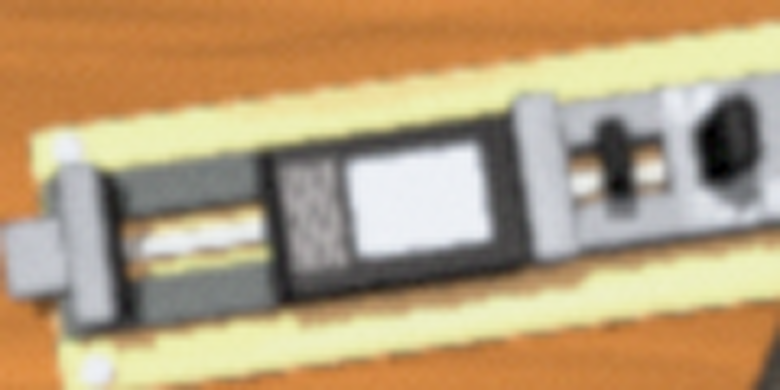

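apply_moves(
  moves=[
    [[0,0,-0.3],[0,0,0],-1],
    [[0,0,-1],[0,0,0],-1],
    [[0,0,-3],[0,0,0],-1],
    [[0,0,-5],[0,0,0],-1],
    [[0,-1.5,-5],[0,0,0],-1],
    [[0,-3.5,-5],[0,0,0],-1],
    [[0,-5,-5],[0,0,0],-1],
    [[0,-5,-5],[0,0,0],-1],
    [[0,-5,-5],[0,0,0],-1],
    [[0,-5,-5],[0,0,0],-1],
  ],
)

```text
t: 22.58
eef_pos: [0.5274, -0.0494, 0.2727]
tool_rot: [0.0, 0.997, 0.079, 0.0]
contact_force: [-0.2, 0.5, -0.3]
gripper_width: -0.001
```

```bash
python3 - <<'E'
from h import *
look(20); c=cam('wrist'); save(c,'wrist20')
cv2.imwrite('pics/w20z.png',cv2.resize(c['color'][0:220,220:420,::-1],None,fx=2.7,fy=2.7,interpolation=cv2.INTER_CUBIC))
for x in (.06,.155,.16,.162,.165): print(x,w2px(c,cl(x,0,.078)))
c=cam('scene'); save(c,'scene20')
E
```

```text
t 22.57 cl [4.810e+01 2.000e-01 2.727e+02] F cl [ 0.51  0.13 -0.32]
0.06 (np.float64(180.59838086739552), np.float64(316.85662903115883))
0.155 (np.float64(69.26352056242212), np.float64(316.39111105457647))
0.16 (np.float64(62.704044897559385), np.float64(316.3636843004531))
0.162 (np.float64(60.058269523883354), np.float64(316.3526216737513))
0.165 (np.float64(56.065768010862115), np.float64(316.3359280593636))
```

View pics/w20z.png

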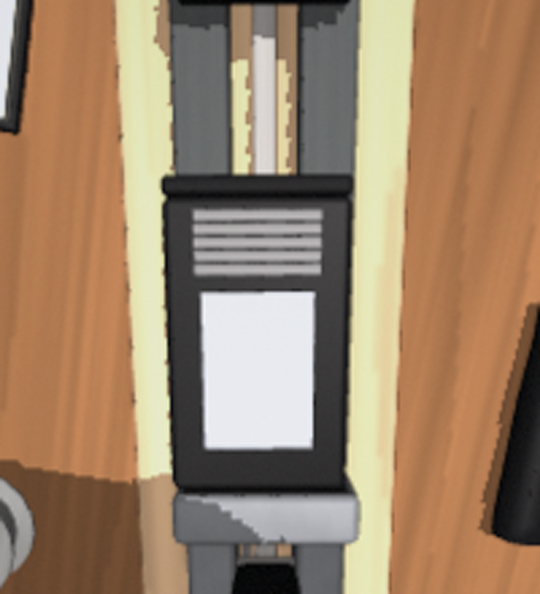

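View pics/scene20.png

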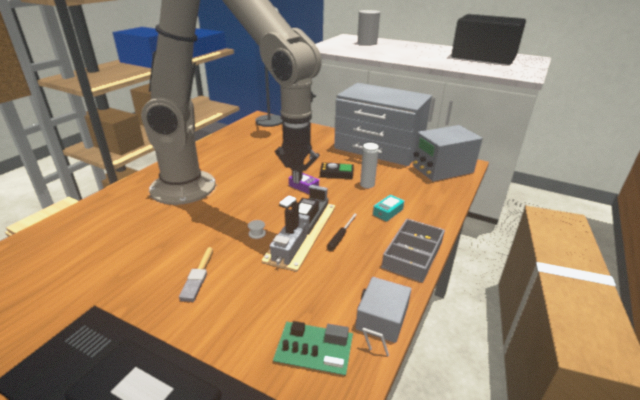

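```bash
python3 -c "
from h import *
print(hand_in())"
```

```text
the job is handed in; nothing more can be done
None
```

The cover is pressed home, the jaw is fully open again, and the case is lying on the clamp's bed. I handed the job in at about 22.6 s.

- **Pressing:** I pushed the trigger to the handle with shut fingers, two full strokes and one partial one. I ended the last stroke when the force rose clear of the sliding level, about 12.5 N to about 16 N. That is below the roughly 23 N at which the case cracks.
- **Force caveat:** the tool also read 9 to 12 N upward while pushing, from rubbing on the trigger. The 16 N is therefore the horizontal part only.
- **Release:** I held the tab against its stop at 15 to 24 N for more than 4 s. Two pictures 1.5 s apart showed the jaw at rest. It went further back than where it stood at the start, so the clamp had not started fully open.
- **Last checks:** the white gap at the cover is gone. The case measures about 99 mm from the fixed jaw to the cover's face, within about 1–2 mm of the nominal 100. The bystanders I could see looked unmoved, by eye only, and the robot was touching nothing. No check failed.

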